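Lock the burr carrier of a bean grinder

TASK

The bean grinder has been cleaned and its steel burr carrier dropped back in, but not locked. Push it round clockwise by a finger lug, without gripping it, until it comes up firmly against the end of its track, gently and without forcing it; its notch then faces the latch. Then push the latch fully home into the notch, and leave the hopper, the mug and the brush alone.

Things in the scene. Friction and masses are not known exactly. Their poses are not given: they have to be found in the camera images.
- grinder: The bean grinder, fixed to the counter, 205 x 150 mm, grey housing with a black deck 205 mm above the counter. Origin: on the counter, under the vertical axis of its round throat. Its -x side is the front, with the latch; +x is the rear, +y its left side, z up.
- throat (a point): Centre of the throat, the axis about which the carrier turns, level with the flange's top, 214 mm above the counter. Axes as the grinder's. The end of the carrier's track is hidden in the throat and differs with wear: turning clockwise, the carrier stops dead there with its notch anywhere within about 7 mm to either side of the latch's centre line.
- carrier: Outer burr carrier: a steel ring 112 mm across, about 0.45 kg, open in the middle, lying in the throat; flange 7 mm thick. Origin: on its axis, at the flange's underside, 207 mm above the counter. Its notch lies to its own -x, its finger lugs to its +y and -y. It starts turned 35 to 75 degrees anticlockwise (from above) of notch opposite latch. Hidden bayonet teeth hold it down; about 1 mm of play.
- notch (a point): Middle of the notch in the flange's edge, at the top of the flange, 51 mm from the carrier's axis. The notch is 28 mm wide and 11 mm deep.
- lug_right (a point): Centre of the top of the finger lug on the carrier's -y side: an upright round steel post 12 mm across, standing 22 mm above the flange (top 236 mm above the counter), 46 mm from the carrier's axis. Polished; it drags with 1 to 3 N while turning. At the end of the track a firm push is about 12 N held for half a second (under 8 N is not firm); over 18 N at any moment would harm the seat.
- lug_left (a point): The same lug on the carrier's +y side, the one that starts nearer the latch.
- latch (a joint): Travel of the latch in m: 0 fully out, 0.012 fully home (end stop). A steel bolt 12 mm wide, 5 mm thick, level with the flange, that slides level toward the throat's axis with about 3 N of friction and stays where it is left. Where there is no notch before it, it runs against the flange's edge. Over 18 N on it or on the grinder would harm them.
- latch_post (a point): Centre of the top of the latch's upright thumb post: 10 mm along the slide, 12 mm wide, 24 mm tall, top 236 mm above the counter; 86 mm from the throat's axis when the latch is out. The two guide cheeks beside the bolt reach 216 mm above the counter. Axes as the grinder's; pushing it along +x sends it home.
- hopper_mid (a point): Middle of the grinder's smoky plastic hopper, 132 mm across and 150 mm tall, standing mouth down on the counter beside the grinder. Leave it alone.
- cup_mid (a point): Middle of a white mug, 76 mm across and 80 mm tall, on the counter. Leave it alone.
- brush_mid (a point): Middle of a cleaning brush 170 mm long, lying on the counter. Leave it alone.

How it is judged (in metres and radians):
On the way, in this order (a step that is already met when the one before it is completed fails the run):
1. the carrier is pushed firmly (over 8 N) against the end of its track, at rest, with its notch opposite the latch (contact force between carrier and the fingers above 8 N and angular speed of carrier below 0.1 rad/s and y of notch in the frame of grinder between -0.0085 and 0.0085 m and x of notch in the frame of grinder below -0.045 m), for 0.2 s.
2. the latch is pushed fully home into the notch (value of joint latch above 0.0105 m and y of notch in the frame of grinder between -0.0085 and 0.0085 m and x of notch in the frame of grinder below -0.045 m), for 0.2 s.
At the end, for the whole second after the job is handed in: The carrier lies flat in the throat at rest with its notch opposite the latch (within 8.5 mm to either side of the latch's centre line), and the latch stands in the notch, fully home to within 1.5 mm (all of step 2 and angle between carrier's own z axis and vertical below 0.05 rad and angular speed of carrier below 0.1 rad/s); the robot touches nothing.
It fails at once if the fingers push the carrier with more than 18 N (contact force between carrier and the fingers above 18 N).
It fails at once if the fingers push the grinder or its latch with more than 18 N (contact force between grinder and the fingers above 18 N).
It fails at once if the hopper, the mug or the brush is moved by more than 20 mm (distance of any of hopper_mid, cup_mid, brush_mid from where it was at the start of the episode above 0.02 m).
It also fails if it takes over 48 s, if anything falls off the work surface, if the arm or the gripper's body presses on something with over 40 N, if the wrist force passes 120 N, or if a joint passes its speed limit or range.

ROBOT

A 6-joint arm with a two-finger parallel gripper is mounted at the origin on the work surface. World frame = base frame: x ahead of the robot, y to its left, z up, the work surface at z = 0. Lengths are in mm, angles in degrees, forces in N, time in s.
With the tool pointing down it reaches from about 300 to 850 mm from the base axis. Payload 4.2 kg.
Tool frame: the origin (TCP) lies at the very end of the fingers, on their centre line; the grasp point (between the pads) lies 19 mm behind it (env.grasp_offset is the distance from the TCP to the grasp point, in mm); z points along the fingers, y is the line along which they close (so a half turn about z gives the same grasp; the last joint's range is limited). The gripper opens to 91 mm and grips with 3 to 60 N. Pads are 32 mm wide; open, the fingers measure 118 mm over their backs; the gripper's body (76 mm by 178 mm) begins 60 mm behind the grasp point.
Start: joints at [-74.828, 18.312, 89.639, -0, 72.044, -1.146], TCP at [161.558, -551.853, 213.976] pointing down, gripper open.
Joint ranges: [-177.97, 177.97], [-48.28, 115.42], [12.27, 149.76], [-77.06, 257.06], [2.81, 150.46], [-146.56, 146.56]. Speed limits (degrees/s): [147.25, 147.25, 180, 180, 180, 180].

INTERFACE

Orientations are given as [roll, pitch, yaw] about the fixed x, y, z axes, in that order (R = Rz(yaw) Ry(pitch) Rx(roll)).
In Python, from workcell import env gives the robot as it stands. The module is installed in compiled form; this text tells all that it offers.
- The arm moves only by the tool send_rows, never from a script. Its argument "motion" is a list of rows, each an object of numbers: "tx", "ty", "tz": the shift along the tool's x, y, z in units of 500 mm (1.0 is 500 mm); "rx", "ry", "rz": the turn, a rotation vector about the tool's x, y, z in units of 30 degrees (1.0 is 30 degrees); "gripper": the closure, from -1 (fully open) to 1 (shut). In form: [{"tx": .., "ty": .., "tz": .., "rx": .., "ry": .., "rz": .., "gripper": ..}, ...]. A call has 1 to 12 rows; each row shifts and turns the commanded pose from where the row before left it, along the tool's axes as they then stand; what a row does not reach is not made up. A row lasts 1/8 s, in which the tool goes at most 62.5 mm and 10.7 degrees, less where a joint would pass 70% of its speed; a pose out of reach is approached as far as the arm can. A call with a number of a shift or a turn outside -1 to 1 is refused whole. A call with a gripper value outside its range is refused whole. The fingers move at their own pace and stop on an object; "grip_force" is the grip in N (left out, the last holds). Time passes only in rows, so rows that do not move let the fingers close. It gives the time, the measured TCP pose, the force, the opening and the grip force at its end, in the units of the state.
- env.state(): the state, without advancing time (a new reading comes with each control period).
- env.grab_frame(name): name is "scene" or "top"; returns a dict with "frame" (420x560x3 uint8, red, green, blue), "vertical_fov" (degrees; the focal length in pixels is half the picture's height over the tangent of half this angle, whatever the lens; pixels are square), "cx", "cy" (the principal point, pixels), "rvec" (rotation vector, rad) and "tvec" (3), from world to camera coordinates, as OpenCV has them. Camera axes: x right, y down, z forward; pixel columns grow to the right and rows downward; lengths in mm; the calibration is good to about 2 mm. A picture is of the moment at which its call begins. There is no depth.
- env.job_done(): hands the job in; it is judged then, once.
The state is a dict: "time_s": time; "qpos": joint angles; "qvel": joint speeds; "effort": joint torques, N m; "ee_pos": TCP position; "ee_rot": TCP orientation; "force": force on the tool from outside, world axes, zero at the start; "torque": the same for the moment, N m; "gripper_width": finger opening in mm; "gripper_force": force on a finger pad.
Only numpy, scipy, OpenCV 4.12 (cv2) and the standard library are available. Lean on these libraries where they do the work, as an engineer would, in place of code of your own. Each camera call takes 0.05 s, during which the arm holds its last target. There are 200 camera calls.

## Working session

There is one attempt and no reset: what is moved stays moved. The work goes in short steps, Python scripts to look and compute and a tool call to move; the robot and the scene stay as the last step left them, time stands still between calls to the robot, and variables do not carry over. Pictures are saved under pics/ and viewed, at most 10 in all, crops included, and the job is handed in when it is done.

Besides the shell and the picture viewer there is one more tool, called after "Call:" in YAML: its name, and indented under it one key for each argument. send_rows: Moves the arm, as the interface text tells. Shifts and turns lie within -1 to 1; 1 stands for 500 mm of shift or 30 degrees of turn. Its arguments: {"type":"object","properties":{"motion":{"type":"array"},"grip_force":{"type":"number"}},"required":["motion"]}

```bash
mkdir -p pics; cat > h.py <<'E'
import numpy as np, cv2
from workcell import env
def grab(n,f):
    g=env.grab_frame(n); cv2.imwrite('pics/'+f,g['frame'][:,:,::-1]); np.save('pics/'+f+'.npy',g,allow_pickle=True); return g
def cam(g):
    h=g['frame'].shape[0]; f=h/2/np.tan(np.radians(g['vertical_fov'])/2)
    K=np.array([[f,0,g['cx']],[0,f,g['cy']],[0,0,1.]]); R=cv2.Rodrigues(np.array(g['rvec'],float))[0]; t=np.array(g['tvec'],float).ravel()
    return K,R,t
def ray(g,uv,z):
    K,R,t=cam(g); c=-R.T@t; d=R.T@np.linalg.inv(K)@np.array([*uv,1.]); return c+d*(z-c[2])/d[2]
def proj(g,p):
    K,R,t=cam(g); q=K@(R@np.array(p,float)+t); return q[:2]/q[2]
E
python3 - <<'E'
from h import *
for n in('scene','top'):
    g=grab(n,n+'0.png');K,R,t=cam(g);print(n,K[0,0],g['cx'],g['cy'],-R.T@t)
print(env.state())
a=cv2.imread('pics/scene0.png');b=cv2.imread('pics/top0.png')
E
```

```text
scene 402.3310603586938 276.44410883664557 210.32583945531877 [ 884.67601645 -494.25413347  676.42516318]
top 446.48610816621186 275.3371845542999 218.4646440275286 [ 411.7442686    45.05666953 1016.69276546]
{'time_s': 0.1, 'qpos': array([-7.48292387e+01,  1.83488667e+01,  8.96982802e+01,  8.04278503e-04,
        7.20439668e+01, -1.14474083e+00]), 'qvel': array([-3.52337770e-02, -7.97309612e-03, -2.15343810e-01, -8.68841383e-02,
       -3.07055243e-05, -8.16775638e-02]), 'effort': array([ 6.36234131e-05, -4.13333631e+01, -2.32508790e+01,  7.28529179e-02,
        4.21567995e-02, -4.51069855e-05]), 'ee_pos': array([ 161.43352579, -551.41360154,  213.20314057]), 'ee_rot': array([-1.79908920e+02, -2.58484241e-03,  1.63152515e+01]), 'force': array([-0.06042277,  0.10489373,  0.10781857]), 'torque': array([-0.10340946, -0.00137879, -0.02490363]), 'gripper_force': 0.0, 'gripper_width': 91.29045493458108}
```

View pics/top0.png

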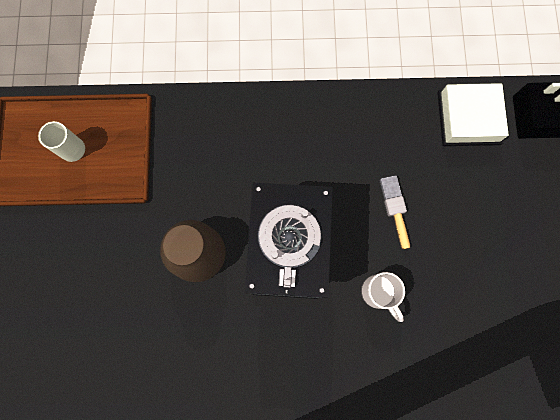

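View pics/scene0.png

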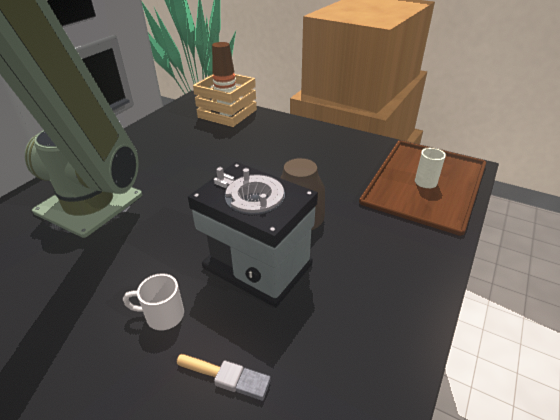

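The top view shows the throat at about (290,236), the latch at (288,277), the notch at about (313,252), and lugs near (306,214) and (277,255). I'll zoom in.

```bash
python3 - <<'E'
from h import *
a=cv2.imread('pics/top0.png')[175:305,235:345];b=cv2.imread('pics/scene0.png')[155:245,185:325]
a=cv2.resize(a,None,fx=4.2,fy=4.2,interpolation=2)[:, :462];b=cv2.resize(b,None,fx=2.4,fy=2.4,interpolation=2)
o=np.zeros((546,800,3),np.uint8);o[:a.shape[0],:a.shape[1]]=a;o[:b.shape[0],464:464+b.shape[1]]=b[:, :336]
cv2.imwrite('pics/z0.png',o)
g=np.load('pics/top0.png.npy',allow_pickle=True).item()
# deck screws and ring ellipse
f=g['frame'].astype(int);m=((f.min(2)>90)).astype(np.uint8);m[:175]=0;m[305:]=0;m[:,:240]=0;m[:,340:]=0
n,l,s,c=cv2.connectedComponentsWithStats(m)
for i in range(1,n):
    if s[i,4]>3: print(s[i],c[i],ray(g,c[i],206)[:2])
E
```

```text
[256 187   5   4  16] [258.  188.5] [622.05580308  80.02796787]
[323 191   5   4  17] [325.35294118 192.47058824] [611.73814563 -45.59918437]
[ 258  205   63   83 2649] [288.68403171 239.88712722] [523.91629163  25.01764826]
[282 234   9   9  28] [286.96428571 237.75      ] [527.92819972  28.06972624]
[281 236   4   3   7] [282.42857143 236.85714286] [529.74930912  36.34152518]
[294 236   2   3   5] [294.6 236.8] [529.3997596   14.03810171]
[286 241   5   5  12] [288.         243.08333333] [518.05082702  26.41356519]
[249 284   5   5  19] [251.26315789 285.63157895] [442.38840777  94.3082522 ]
[319 288   5   5  20] [321.05 289.9 ] [432.3751147  -30.72602193]
[285 290   3   4  10] [286.  291.4] [430.94204223  32.13065815]
```

View pics/z0.png

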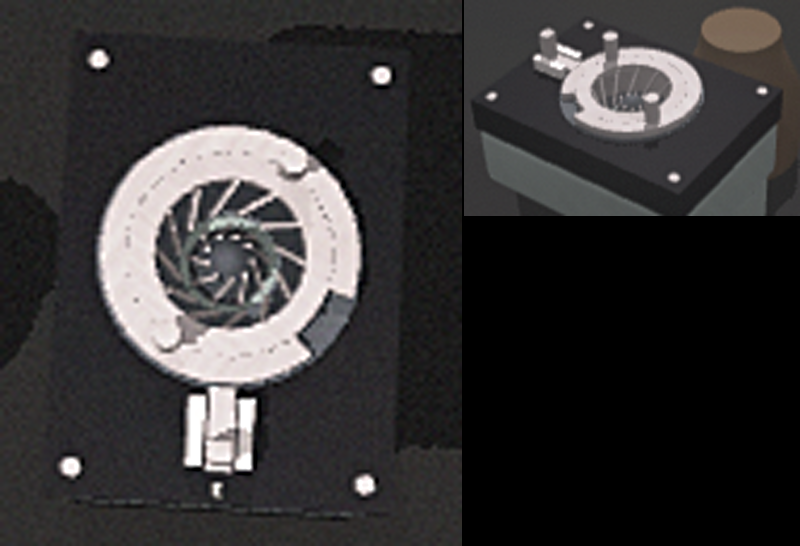

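```bash
python3 - <<'E'
from h import *
g=np.load('pics/top0.png.npy',allow_pickle=True).item()
f=g['frame'].astype(int);m=((f.min(2)>90)*255).astype(np.uint8)
k=np.zeros_like(m);k[200:266,255:325]=m[200:266,255:325]
h=cv2.convexHull(np.argwhere(k)[:,::-1].astype(np.float32))[:,0]
P=np.array([ray(g,p,214)[:2] for p in h])
A=np.c_[2*P,np.ones(len(P))];s=np.linalg.lstsq(A,(P**2).sum(1),rcond=None)[0];r=np.sqrt(s[2]+s[:2]@s[:2]);c=s[:2]
print('throat',c,'diam',2*r,'res',np.abs(np.hypot(*(P-c).T)-r).max())
z=lambda x,y:(x/4.2+235-.38,y/4.2+175-.38)
yaw=np.radians(-4.65);R=np.array([[np.cos(yaw),-np.sin(yaw)],[np.sin(yaw),np.cos(yaw)]])
for n,p,h in(('notch',z(327,325),211),('lugR',z(293,162),236),('lugL',z(172,335),236),('post',z(220,455),236),('label',z(217,490),206)):
    w=ray(g,p,h)[:2];q=R.T@(w-c);print(n,w,'grinder',q,np.hypot(*q),np.degrees(np.arctan2(q[1],q[0])))
sc=[(622.06,80.03),(611.74,-45.6),(442.39,94.31),(432.38,-30.73)];print('screw mid',np.mean(sc,0), R.T@(np.mean(sc,0)-c))
gs=np.load('pics/scene0.png.npy',allow_pickle=True).item()
for a in(-40,140):
    print('scene lug proj',proj(gs,[*(c+R@(46*np.array([np.cos(np.radians(a)),np.sin(np.radians(a))]))),236]))
print('post proj',proj(gs,[*(c+R@[-86,0]),236]))
print([R@[x,y]+c for x,y in((75,-38),(0,-40),(-130,0))])
E
```

```text
throat [531.15834099  24.15653504] diam 114.0974920170426 res 0.784979973158201
notch [500.25110668 -17.3452819 ] grinder [-27.44100322 -43.87082498] 51.74609108437635 -122.02579362125125
lugR [567.16122955  -3.39433462] grinder [ 38.11789998 -24.54147722] 45.33495784880547 -32.774681368205584
lugL [494.62115354  49.36481312] grinder [-38.46052927  22.16328132] 44.389450896862165 150.04685427965748
post [444.63498197  30.53466492] grinder [-86.75563544  -0.65720399] 86.75812467959314 -179.56597292821561
label [431.13253351  31.61231009] grinder [-100.3010041    -0.67773246] 100.30329378428658 -179.61285912588227
screw mid [527.1425  24.5025] [-4.03066985  0.01926702]
scene lug proj [259.08046043 195.88316691]
scene lug proj [248.03186015 169.02246234]
post proj [218.76324966 168.2403639 ]
[array([602.83086701, -19.79854448]), array([527.9155911 , -15.71180545]), array([401.58623441,  34.69547219])]
```

Call:
send_rows:
  motion:
    - {"tz": -0.08, "rz": 0.35, "gripper": 1}
    - {"tz": -0.08, "rz": 0.349, "gripper": 1}
    - {"tx": 0.055, "ty": -0.08, "gripper": 1}
    - {"tx": 0.055, "ty": -0.08, "gripper": 1}
    - {"tx": 0.055, "ty": -0.08, "gripper": 1}
    - {"tx": 0.055, "ty": -0.08, "gripper": 1}
    - {"tx": 0.055, "ty": -0.08, "gripper": 1}
    - {"tx": 0.055, "ty": -0.08, "gripper": 1}
    - {"tx": 0.055, "ty": -0.08, "gripper": 1}
    - {"tx": 0.055, "ty": -0.08, "gripper": 1}
    - {"tx": 0.055, "ty": -0.08, "gripper": 1}
    - {"tx": 0.055, "ty": -0.08, "gripper": 1}
  grip_force: 20

```text
invalid input at $.motion[0]: expected keys tx, ty, tz, rx, ry, rz, gripper
```

Call:
send_rows:
  motion:
    - {"tx": 0, "ty": 0, "tz": -0.08, "rx": 0, "ry": 0, "rz": 0.35, "gripper": 1}
    - {"tx": 0, "ty": 0, "tz": -0.08, "rx": 0, "ry": 0, "rz": 0.35, "gripper": 1}
    - {"tx": 0.055, "ty": -0.08, "tz": 0, "rx": 0, "ry": 0, "rz": 0, "gripper": 1}
    - {"tx": 0.055, "ty": -0.08, "tz": 0, "rx": 0, "ry": 0, "rz": 0, "gripper": 1}
    - {"tx": 0.055, "ty": -0.08, "tz": 0, "rx": 0, "ry": 0, "rz": 0, "gripper": 1}
    - {"tx": 0.055, "ty": -0.08, "tz": 0, "rx": 0, "ry": 0, "rz": 0, "gripper": 1}
    - {"tx": 0.055, "ty": -0.08, "tz": 0, "rx": 0, "ry": 0, "rz": 0, "gripper": 1}
    - {"tx": 0.055, "ty": -0.08, "tz": 0, "rx": 0, "ry": 0, "rz": 0, "gripper": 1}
    - {"tx": 0.055, "ty": -0.08, "tz": 0, "rx": 0, "ry": 0, "rz": 0, "gripper": 1}
    - {"tx": 0.055, "ty": -0.08, "tz": 0, "rx": 0, "ry": 0, "rz": 0, "gripper": 1}
    - {"tx": 0.055, "ty": -0.08, "tz": 0, "rx": 0, "ry": 0, "rz": 0, "gripper": 1}
    - {"tx": 0.055, "ty": -0.08, "tz": 0, "rx": 0, "ry": 0, "rz": 0, "gripper": 1}
  grip_force: 20

```text
time_s: 1.6
ee_pos: [468.9, -174.2, 293.6]
ee_rot: [180.0, 0.0, -4.7]
force: [1.0, 0.1, 0.2]
gripper_width: 0.4
gripper_force: 0.0
```

Call:
send_rows:
  motion:
    - {"tx": 0.06, "ty": -0.0865, "tz": 0, "rx": 0, "ry": 0, "rz": 0, "gripper": 1}
    - {"tx": 0.06, "ty": -0.0865, "tz": 0, "rx": 0, "ry": 0, "rz": 0, "gripper": 1}
    - {"tx": 0.06, "ty": -0.0865, "tz": 0, "rx": 0, "ry": 0, "rz": 0, "gripper": 1}
    - {"tx": 0.062, "ty": -0.0865, "tz": 0, "rx": 0, "ry": 0, "rz": 0, "gripper": 1}
    - {"tx": 0, "ty": 0, "tz": 0.06, "rx": 0, "ry": 0, "rz": 0, "gripper": 1}
    - {"tx": 0, "ty": 0, "tz": 0.06, "rx": 0, "ry": 0, "rz": 0, "gripper": 1}
    - {"tx": 0, "ty": 0, "tz": 0.02, "rx": 0, "ry": 0, "rz": 0, "gripper": 1}
    - {"tx": 0, "ty": 0, "tz": 0, "rx": 0, "ry": 0, "rz": 0, "gripper": 1}
    - {"tx": 0, "ty": 0, "tz": 0, "rx": 0, "ry": 0, "rz": 0, "gripper": 1}
    - {"tx": 0, "ty": 0, "tz": 0, "rx": 0, "ry": 0, "rz": 0, "gripper": 1}

```text
time_s: 2.85
ee_pos: [603.6, -13.2, 225.2]
ee_rot: [-180.0, -0.1, -4.7]
force: [0.4, 0.2, -0.1]
gripper_width: 0.2
gripper_force: 0.0
```

```bash
python3 - <<'E'
from h import *
a=grab('top','top1.png')['frame'][175:305,235:345,::-1];b=grab('scene','scene1.png')['frame'][105:245,185:325,::-1]
o=np.zeros((546,800,3),np.uint8);a=cv2.resize(a,None,fx=4.2,fy=4.2,interpolation=2);b=cv2.resize(b,(336,336),interpolation=2)
o[:a.shape[0],:462]=a;o[:336,464:]=b
cv2.imwrite('pics/z1.png',o);s=env.state();print(s['ee_pos'],s['force'])
E
```

```text
[603.34918474 -13.20795681 224.81272553] [0.24716637 0.20600683 0.05153342]
```

View pics/z1.png

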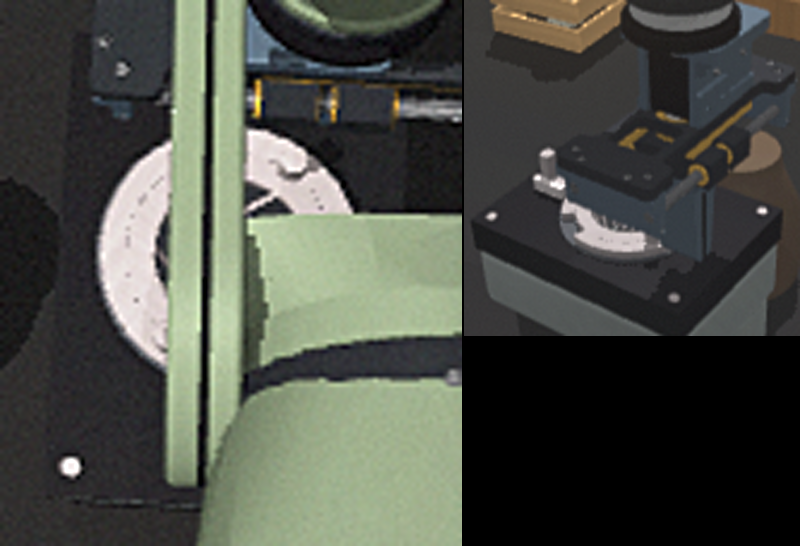

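Call:
send_rows:
  motion:
    - {"tx": -0.006, "ty": 0, "tz": 0.003, "rx": 0, "ry": 0, "rz": 0, "gripper": 1}
    - {"tx": -0.006, "ty": 0, "tz": 0.003, "rx": 0, "ry": 0, "rz": 0, "gripper": 1}
    - {"tx": -0.006, "ty": 0, "tz": 0, "rx": 0, "ry": 0, "rz": 0, "gripper": 1}
    - {"tx": -0.005, "ty": 0, "tz": 0, "rx": 0, "ry": 0, "rz": 0, "gripper": 1}
    - {"tx": -0.004, "ty": 0.001, "tz": 0, "rx": 0, "ry": 0, "rz": 0, "gripper": 1}
    - {"tx": -0.003, "ty": 0.001, "tz": 0, "rx": 0, "ry": 0, "rz": 0, "gripper": 1}
    - {"tx": -0.003, "ty": 0.001, "tz": 0, "rx": 0, "ry": 0, "rz": 0, "gripper": 1}
    - {"tx": -0.003, "ty": 0.001, "tz": 0, "rx": 0, "ry": 0, "rz": 0, "gripper": 1}
    - {"tx": -0.003, "ty": 0.001, "tz": 0, "rx": 0, "ry": 0, "rz": 0, "gripper": 1}

```text
time_s: 4.08
ee_pos: [587.7, -15.1, 222.5]
ee_rot: [179.9, -0.6, -4.7]
force: [10.0, -3.5, 0.6]
gripper_width: 0.6
gripper_force: 5.3
```

Call:
send_rows:
  motion:
    - {"tx": 0.017, "ty": 0, "tz": 0, "rx": 0, "ry": 0, "rz": 0, "gripper": 1}
    - {"tx": 0.017, "ty": 0, "tz": 0, "rx": 0, "ry": 0, "rz": 0, "gripper": 1}
    - {"tx": 0, "ty": -0.021, "tz": 0, "rx": 0, "ry": 0, "rz": 0, "gripper": 1}
    - {"tx": 0, "ty": -0.021, "tz": 0, "rx": 0, "ry": 0, "rz": 0, "gripper": 1}
    - {"tx": 0, "ty": 0, "tz": 0, "rx": 0, "ry": 0, "rz": -0.28, "gripper": 1}
    - {"tx": 0, "ty": 0, "tz": 0, "rx": 0, "ry": 0, "rz": -0.28, "gripper": 1}
    - {"tx": 0, "ty": 0, "tz": 0, "rx": 0, "ry": 0, "rz": -0.273, "gripper": 1}
    - {"tx": 0, "ty": 0, "tz": 0, "rx": 0, "ry": 0, "rz": 0, "gripper": 1}
    - {"tx": 0, "ty": 0, "tz": 0, "rx": 0, "ry": 0, "rz": 0, "gripper": 1}

```text
time_s: 5.2
ee_pos: [601.8, 6.0, 220.9]
ee_rot: [-180.0, 0.0, 20.2]
force: [0.2, 0.2, -0.3]
gripper_width: 0.3
gripper_force: 0.0
```

```bash
cat >> h.py <<'E'
C=np.array([531.16,24.16]);yw=np.radians(-4.65);RG=np.array([[np.cos(yw),-np.sin(yw)],[np.sin(yw),np.cos(yw)]])
def rep():
    s=env.state();q=RG.T@(s['ee_pos'][:2]-C);yr=np.radians(s['ee_rot'][2])-yw
    T=np.array([[np.cos(yr),np.sin(yr)],[np.sin(yr),-np.cos(yr)]])
    F=T@RG.T@s['force'][:2]
    print('t',round(s['time_s'],2),'grinder',q.round(1),'z',s['ee_pos'][2].round(1),'yawrel',np.degrees(yr).round(1),'toolxy',(T@q).round(1),'F tool',F.round(1),s['force'].round(1))
E
python3 - <<'E'
from h import *
rep()
a=grab('top','top2.png')['frame'][175:305,235:345,::-1];cv2.imwrite('pics/z2.png',cv2.resize(a,None,fx=4.2,fy=4.2,interpolation=2))
E
```

```text
t 5.2 grinder [ 71.9 -12.4] z 220.9 yawrel 24.9 toolxy [60.1 41.5] F tool [ 0.2 -0.1] [ 0.2  0.2 -0.3]
```

View pics/z2.png

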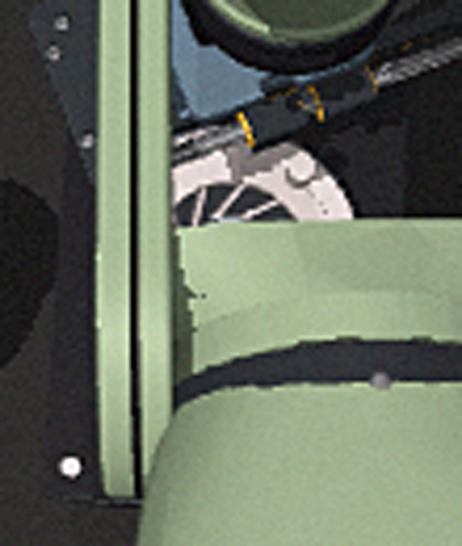

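Lug_right is now at crop pixel (303,168), so it has turned slightly. Next I push along its path.

Call:
send_rows:
  motion:
    - {"tx": -0.01, "ty": 0.002, "tz": 0, "rx": 0, "ry": 0, "rz": 0, "gripper": 1}
    - {"tx": -0.01, "ty": 0, "tz": 0, "rx": 0, "ry": 0, "rz": 0, "gripper": 1}
    - {"tx": -0.005, "ty": 0, "tz": 0, "rx": 0, "ry": 0, "rz": 0, "gripper": 1}
    - {"tx": -0.005, "ty": 0, "tz": 0, "rx": 0, "ry": 0, "rz": 0, "gripper": 1}
    - {"tx": -0.004, "ty": 0, "tz": 0, "rx": 0, "ry": 0, "rz": 0, "gripper": 1}
    - {"tx": -0.004, "ty": 0, "tz": 0, "rx": 0, "ry": 0, "rz": 0, "gripper": 1}
    - {"tx": -0.004, "ty": 0, "tz": 0, "rx": 0, "ry": 0, "rz": 0, "gripper": 1}
    - {"tx": -0.004, "ty": 0, "tz": 0, "rx": 0, "ry": 0, "rz": 0, "gripper": 1}

```text
time_s: 6.25
ee_pos: [581.3, -3.6, 221.1]
ee_rot: [179.9, -0.1, 20.3]
force: [3.2, -0.8, -0.6]
gripper_width: 0.4
gripper_force: 1.8
```

```bash
python3 -c "from h import *;rep()"
```

```text
t 6.25 grinder [ 52.2 -23.6] z 221.1 yawrel 25.0 toolxy [37.4 43.4] F tool [2.7 1.9] [ 3.2 -0.8 -0.6]
```

Call:
send_rows:
  motion:
    - {"tx": -0.005, "ty": 0, "tz": 0, "rx": 0, "ry": 0, "rz": 0, "gripper": 1}
    - {"tx": -0.005, "ty": 0, "tz": 0, "rx": 0, "ry": 0, "rz": 0, "gripper": 1}
    - {"tx": -0.005, "ty": 0, "tz": 0, "rx": 0, "ry": 0, "rz": 0, "gripper": 1}
    - {"tx": -0.005, "ty": 0, "tz": 0, "rx": 0, "ry": 0, "rz": 0, "gripper": 1}
    - {"tx": -0.005, "ty": 0, "tz": 0, "rx": 0, "ry": 0, "rz": 0, "gripper": 1}
    - {"tx": -0.005, "ty": 0, "tz": 0, "rx": 0, "ry": 0, "rz": 0, "gripper": 1}
    - {"tx": -0.005, "ty": 0, "tz": 0, "rx": 0, "ry": 0, "rz": 0, "gripper": 1}
    - {"tx": -0.004, "ty": 0, "tz": 0, "rx": 0, "ry": 0, "rz": 0, "gripper": 1}
    - {"tx": -0.003, "ty": 0, "tz": 0, "rx": 0, "ry": 0, "rz": 0, "gripper": 1}
    - {"tx": -0.002, "ty": 0, "tz": 0, "rx": 0, "ry": 0, "rz": 0, "gripper": 1}

```text
time_s: 7.5
ee_pos: [560.4, -12.2, 221.2]
ee_rot: [179.9, -0.0, 20.3]
force: [4.1, -3.5, -0.4]
gripper_width: 0.3
gripper_force: 2.1
```

```bash
python3 -c "from h import *;rep()"
```

```text
t 7.5 grinder [ 32.1 -33.9] z 221.2 yawrel 25.0 toolxy [14.8 44.2] F tool [2.6 4.6] [ 4.1 -3.5 -0.4]
```

Call:
send_rows:
  motion:
    - {"tx": -0.002, "ty": 0.002, "tz": 0, "rx": 0, "ry": 0, "rz": 0, "gripper": 1}
    - {"tx": -0.002, "ty": 0.001, "tz": 0, "rx": 0, "ry": 0, "rz": 0, "gripper": 1}
    - {"tx": -0.002, "ty": 0, "tz": 0, "rx": 0, "ry": 0, "rz": 0, "gripper": 1}
    - {"tx": -0.002, "ty": 0, "tz": 0, "rx": 0, "ry": 0, "rz": 0, "gripper": 1}

```text
time_s: 8.0
ee_pos: [556.8, -13.6, 220.9]
ee_rot: [-180.0, 0.0, 20.3]
force: [2.7, -1.1, 0.8]
gripper_width: 0.8
gripper_force: 1.4
```

```bash
python3 -c "from h import *;rep()"
```

```text
t 8.0 grinder [ 28.6 -35.6] z 220.9 yawrel 25.0 toolxy [10.9 44.3] F tool [2.1 2. ] [ 2.7 -1.1  0.8]
```

Call:
send_rows:
  motion:
    - {"tx": -0.0016, "ty": 0, "tz": 0, "rx": 0, "ry": 0, "rz": 0, "gripper": 1}
    - {"tx": -0.0016, "ty": 0, "tz": 0, "rx": 0, "ry": 0, "rz": 0, "gripper": 1}
    - {"tx": -0.0016, "ty": 0, "tz": 0, "rx": 0, "ry": 0, "rz": 0, "gripper": 1}

```text
time_s: 8.38
ee_pos: [554.5, -14.4, 220.8]
ee_rot: [-180.0, 0.0, 20.3]
force: [2.0, -0.7, 1.2]
gripper_width: 0.4
gripper_force: 1.2
```

```bash
python3 -c "from h import *;rep()"
```

```text
t 8.38 grinder [ 26.4 -36.5] z 220.8 yawrel 25.0 toolxy [ 8.5 44.2] F tool [1.6 1.3] [ 2.  -0.7  1.2]
```

Call:
send_rows:
  motion:
    - {"tx": -0.0016, "ty": 0, "tz": 0, "rx": 0, "ry": 0, "rz": 0, "gripper": 1}
    - {"tx": -0.0016, "ty": 0, "tz": 0, "rx": 0, "ry": 0, "rz": 0, "gripper": 1}
    - {"tx": -0.0016, "ty": 0, "tz": 0, "rx": 0, "ry": 0, "rz": 0, "gripper": 1}

```text
time_s: 8.75
ee_pos: [552.3, -15.2, 220.8]
ee_rot: [-180.0, 0.0, 20.3]
force: [1.6, 1.3, -0.3]
gripper_width: 0.3
gripper_force: 1.1
```

```bash
python3 -c "from h import *;rep()"
```

```text
t 8.75 grinder [ 24.3 -37.5] z 220.8 yawrel 25.0 toolxy [ 6.2 44.2] F tool [ 1.9 -0.7] [ 1.6  1.3 -0.3]
```

Call:
send_rows:
  motion:
    - {"tx": -0.0016, "ty": 0, "tz": 0, "rx": 0, "ry": 0, "rz": 0, "gripper": 1}
    - {"tx": -0.0016, "ty": 0, "tz": 0, "rx": 0, "ry": 0, "rz": 0, "gripper": 1}
    - {"tx": -0.0016, "ty": 0, "tz": 0, "rx": 0, "ry": 0, "rz": 0, "gripper": 1}

```text
time_s: 9.12
ee_pos: [550.2, -15.8, 220.9]
ee_rot: [-179.9, -0.0, 20.3]
force: [2.3, 3.9, -0.2]
gripper_width: 0.4
gripper_force: 2.1
```

```bash
python3 -c "from h import *;rep()"
```

```text
t 9.12 grinder [ 22.2 -38.3] z 220.9 yawrel 24.9 toolxy [ 4.  44.1] F tool [ 3.5 -2.9] [ 2.3  3.9 -0.2]
```

Call:
send_rows:
  motion:
    - {"tx": -0.0016, "ty": -0.001, "tz": 0, "rx": 0, "ry": 0, "rz": 0, "gripper": 1}
    - {"tx": -0.0016, "ty": -0.001, "tz": 0, "rx": 0, "ry": 0, "rz": 0, "gripper": 1}
    - {"tx": -0.0016, "ty": -0.001, "tz": 0, "rx": 0, "ry": 0, "rz": 0, "gripper": 1}

```text
time_s: 9.5
ee_pos: [548.3, -15.5, 221.0]
ee_rot: [180.0, -0.1, 20.3]
force: [5.5, 3.6, -1.5]
gripper_width: 0.2
gripper_force: 3.0
```

```bash
python3 -c "from h import *;rep()"
```

```text
t 9.5 grinder [ 20.3 -38.1] z 221.0 yawrel 25.0 toolxy [ 2.3 43.1] F tool [ 6.5 -1.5] [ 5.5  3.6 -1.5]
```

Call:
send_rows:
  motion:
    - {"tx": -0.001, "ty": 0, "tz": 0, "rx": 0, "ry": 0, "rz": 0, "gripper": 1}
    - {"tx": -0.001, "ty": 0, "tz": 0, "rx": 0, "ry": 0, "rz": 0, "gripper": 1}

```text
time_s: 9.75
ee_pos: [548.1, -15.5, 221.1]
ee_rot: [180.0, -0.2, 20.3]
force: [6.3, 5.3, -1.9]
gripper_width: 0.2
gripper_force: 3.8
```

```bash
python3 -c "from h import *;rep()"
```

```text
t 9.75 grinder [ 20.1 -38.2] z 221.1 yawrel 24.9 toolxy [ 2.1 43.1] F tool [ 7.7 -2.8] [ 6.3  5.3 -1.9]
```

Call:
send_rows:
  motion:
    - {"tx": -0.001, "ty": 0, "tz": 0, "rx": 0, "ry": 0, "rz": 0, "gripper": 1}
    - {"tx": -0.001, "ty": 0, "tz": 0, "rx": 0, "ry": 0, "rz": 0, "gripper": 1}
    - {"tx": 0, "ty": 0, "tz": 0, "rx": 0, "ry": 0, "rz": 0, "gripper": 1}

```text
time_s: 10.12
ee_pos: [547.9, -15.5, 221.2]
ee_rot: [180.0, -0.3, 20.3]
force: [7.9, 5.7, -2.9]
gripper_width: 0.3
gripper_force: 4.5
```

```bash
python3 -c "from h import *;rep()"
```

```text
t 10.12 grinder [ 19.9 -38.2] z 221.2 yawrel 24.9 toolxy [ 1.9 43. ] F tool [ 9.4 -2.7] [ 7.9  5.7 -2.9]
```

Call:
send_rows:
  motion:
    - {"tx": -0.001, "ty": 0, "tz": 0, "rx": 0, "ry": 0, "rz": 0, "gripper": 1}
    - {"tx": -0.001, "ty": 0, "tz": 0, "rx": 0, "ry": 0, "rz": 0, "gripper": 1}
    - {"tx": 0, "ty": 0, "tz": 0, "rx": 0, "ry": 0, "rz": 0, "gripper": 1}
    - {"tx": 0, "ty": 0, "tz": 0, "rx": 0, "ry": 0, "rz": 0, "gripper": 1}
    - {"tx": 0, "ty": 0, "tz": 0, "rx": 0, "ry": 0, "rz": 0, "gripper": 1}
    - {"tx": 0, "ty": 0, "tz": 0, "rx": 0, "ry": 0, "rz": 0, "gripper": 1}

```text
time_s: 10.88
ee_pos: [547.6, -15.5, 221.3]
ee_rot: [180.0, -0.4, 20.3]
force: [8.4, 6.3, -3.8]
gripper_width: 0.4
gripper_force: 5.2
```

```bash
python3 -c "from h import *;rep()"
```

```text
t 10.88 grinder [ 19.6 -38.2] z 221.3 yawrel 24.9 toolxy [ 1.6 42.9] F tool [10.1 -3. ] [ 8.4  6.3 -3.8]
```

Call:
send_rows:
  motion:
    - {"tx": -0.001, "ty": 0, "tz": 0, "rx": 0, "ry": 0, "rz": 0, "gripper": 1}
    - {"tx": -0.001, "ty": 0, "tz": 0, "rx": 0, "ry": 0, "rz": 0, "gripper": 1}
    - {"tx": 0, "ty": 0, "tz": 0, "rx": 0, "ry": 0, "rz": 0, "gripper": 1}
    - {"tx": 0, "ty": 0, "tz": 0, "rx": 0, "ry": 0, "rz": 0, "gripper": 1}
    - {"tx": 0, "ty": 0, "tz": 0, "rx": 0, "ry": 0, "rz": 0, "gripper": 1}
    - {"tx": 0, "ty": 0, "tz": 0, "rx": 0, "ry": 0, "rz": 0, "gripper": 1}
    - {"tx": 0, "ty": 0, "tz": 0, "rx": 0, "ry": 0, "rz": 0, "gripper": 1}

```text
time_s: 11.75
ee_pos: [547.2, -15.6, 221.5]
ee_rot: [180.0, -0.5, 20.3]
force: [9.8, 7.7, -2.1]
gripper_width: 0.4
gripper_force: 5.8
```

```bash
python3 -c "from h import *;rep()"
```

```text
t 11.75 grinder [ 19.2 -38.3] z 221.5 yawrel 24.9 toolxy [ 1.3 42.8] F tool [11.9 -3.8] [ 9.8  7.7 -2.1]
```

Call:
send_rows:
  motion:
    - {"tx": 0.01, "ty": 0, "tz": 0, "rx": 0, "ry": 0, "rz": 0, "gripper": 1}
    - {"tx": 0.03, "ty": 0, "tz": 0, "rx": 0, "ry": 0, "rz": 0, "gripper": 1}
    - {"tx": 0, "ty": 0, "tz": -0.06, "rx": 0, "ry": 0, "rz": 0.28, "gripper": 1}
    - {"tx": 0, "ty": 0, "tz": -0.06, "rx": 0, "ry": 0, "rz": 0.28, "gripper": 1}
    - {"tx": 0, "ty": 0, "tz": 0, "rx": 0, "ry": 0, "rz": 0.273, "gripper": 1}
    - {"tx": -0.08, "ty": -0.015, "tz": 0, "rx": 0, "ry": 0, "rz": 0, "gripper": 1}
    - {"tx": -0.08, "ty": -0.015, "tz": 0, "rx": 0, "ry": 0, "rz": 0, "gripper": 1}
    - {"tx": -0.08, "ty": -0.015, "tz": 0, "rx": 0, "ry": 0, "rz": 0, "gripper": 1}
    - {"tx": -0.08, "ty": -0.015, "tz": 0, "rx": 0, "ry": 0, "rz": 0, "gripper": 1}
    - {"tx": 0, "ty": 0, "tz": 0, "rx": 0, "ry": 0, "rz": 0, "gripper": 1}
    - {"tx": 0, "ty": 0, "tz": 0, "rx": 0, "ry": 0, "rz": 0, "gripper": 1}

```text
time_s: 13.12
ee_pos: [406.0, 32.4, 281.1]
ee_rot: [179.9, -0.0, -4.7]
force: [-0.1, 0.7, -0.0]
gripper_width: 0.7
gripper_force: 0.0
```

```bash
python3 - <<'E'
from h import *
rep()
a=grab('top','top3.png')['frame'][175:305,235:345,::-1];b=grab('scene','scene3.png')['frame'][135:245,185:325,::-1]
o=np.zeros((546,800,3),np.uint8);o[:,:462]=cv2.resize(a,None,fx=4.2,fy=4.2,interpolation=2);o[:264,464:]=cv2.resize(b,(336,264),interpolation=2)
cv2.imwrite('pics/z3.png',o)
E
```

```text
t 13.12 grinder [-125.4   -1.9] z 281.1 yawrel -0.0 toolxy [-125.4    2. ] F tool [-0.2 -0.7] [-0.1  0.7 -0. ]
```

View pics/z3.png

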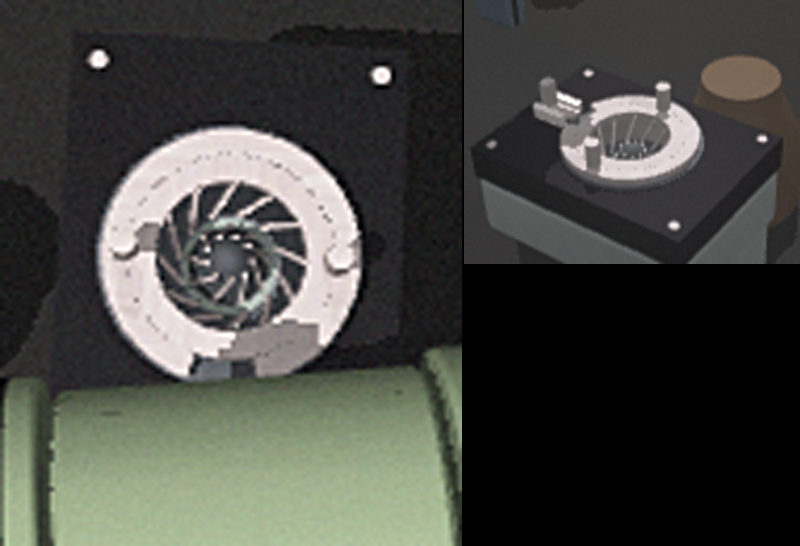

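Lugs now sit at crop pixels (125,248) and (340,258). The notch spans about 192 to 255, centred on the latch line near 223. Now the latch.

Call:
send_rows:
  motion:
    - {"tx": 0, "ty": -0.002, "tz": 0.06, "rx": 0, "ry": 0, "rz": 0, "gripper": 1}
    - {"tx": 0, "ty": 0, "tz": 0.055, "rx": 0, "ry": 0, "rz": 0, "gripper": 1}
    - {"tx": 0, "ty": 0, "tz": 0, "rx": 0, "ry": 0, "rz": 0, "gripper": 1}
    - {"tx": 0.01, "ty": 0, "tz": 0, "rx": 0, "ry": 0, "rz": 0, "gripper": 1}
    - {"tx": 0.01, "ty": 0, "tz": 0, "rx": 0, "ry": 0, "rz": 0, "gripper": 1}
    - {"tx": 0.006, "ty": 0, "tz": 0, "rx": 0, "ry": 0, "rz": 0, "gripper": 1}
    - {"tx": 0.004, "ty": 0, "tz": 0, "rx": 0, "ry": 0, "rz": 0, "gripper": 1}
    - {"tx": 0.003, "ty": 0, "tz": 0, "rx": 0, "ry": 0, "rz": 0, "gripper": 1}
    - {"tx": 0.003, "ty": 0, "tz": 0, "rx": 0, "ry": 0, "rz": 0, "gripper": 1}

```text
time_s: 14.35
ee_pos: [423.4, 32.3, 223.5]
ee_rot: [180.0, -0.0, -4.7]
force: [-0.2, 0.4, 0.5]
gripper_width: 0.6
gripper_force: 0.0
```

```bash
python3 -c "from h import *;rep()"
```

```text
t 14.35 grinder [-108.    -0.6] z 223.5 yawrel -0.0 toolxy [-108.     0.7] F tool [-0.2 -0.4] [-0.2  0.4  0.5]
```

Call:
send_rows:
  motion:
    - {"tx": 0.003, "ty": 0, "tz": 0, "rx": 0, "ry": 0, "rz": 0, "gripper": 1}
    - {"tx": 0.003, "ty": 0, "tz": 0, "rx": 0, "ry": 0, "rz": 0, "gripper": 1}
    - {"tx": 0.003, "ty": 0, "tz": 0, "rx": 0, "ry": 0, "rz": 0, "gripper": 1}
    - {"tx": 0.002, "ty": 0, "tz": 0, "rx": 0, "ry": 0, "rz": 0, "gripper": 1}

```text
time_s: 14.85
ee_pos: [428.7, 31.9, 223.4]
ee_rot: [180.0, 0.0, -4.7]
force: [-2.1, -0.1, 1.3]
gripper_width: 0.5
gripper_force: 1.3
```

```bash
python3 -c "from h import *;rep()"
```

```text
t 14.85 grinder [-102.7   -0.6] z 223.4 yawrel -0.0 toolxy [-102.7    0.7] F tool [-2.1  0.3] [-2.1 -0.1  1.3]
```

Call:
send_rows:
  motion:
    - {"tx": 0.002, "ty": 0, "tz": 0, "rx": 0, "ry": 0, "rz": 0, "gripper": 1}
    - {"tx": 0.002, "ty": 0, "tz": 0, "rx": 0, "ry": 0, "rz": 0, "gripper": 1}
    - {"tx": 0.002, "ty": 0, "tz": 0, "rx": 0, "ry": 0, "rz": 0, "gripper": 1}
    - {"tx": 0.002, "ty": 0, "tz": 0, "rx": 0, "ry": 0, "rz": 0, "gripper": 1}

```text
time_s: 15.35
ee_pos: [432.9, 31.6, 223.4]
ee_rot: [180.0, 0.0, -4.7]
force: [-2.7, 0.9, 2.3]
gripper_width: 0.6
gripper_force: 1.3
```

```bash
python3 -c "from h import *;rep()"
```

```text
t 15.35 grinder [-98.5  -0.6] z 223.4 yawrel -0.0 toolxy [-98.5   0.6] F tool [-2.8 -0.7] [-2.7  0.9  2.3]
```

Call:
send_rows:
  motion:
    - {"tx": 0.002, "ty": 0, "tz": 0, "rx": 0, "ry": 0, "rz": 0, "gripper": 1}
    - {"tx": 0.002, "ty": 0, "tz": 0, "rx": 0, "ry": 0, "rz": 0, "gripper": 1}
    - {"tx": 0.002, "ty": 0, "tz": 0, "rx": 0, "ry": 0, "rz": 0, "gripper": 1}

```text
time_s: 15.72
ee_pos: [435.6, 31.3, 223.4]
ee_rot: [180.0, 0.1, -4.7]
force: [-3.9, 0.1, 1.8]
gripper_width: 0.4
gripper_force: 2.1
```

```bash
python3 -c "from h import *;rep()"
```

```text
t 15.72 grinder [-95.8  -0.6] z 223.4 yawrel -0.0 toolxy [-95.8   0.6] F tool [-3.9  0.2] [-3.9  0.1  1.8]
```

Call:
send_rows:
  motion:
    - {"tx": 0.002, "ty": 0, "tz": 0, "rx": 0, "ry": 0, "rz": 0, "gripper": 1}
    - {"tx": 0.002, "ty": 0, "tz": 0, "rx": 0, "ry": 0, "rz": 0, "gripper": 1}
    - {"tx": 0, "ty": 0, "tz": 0, "rx": 0, "ry": 0, "rz": 0, "gripper": 1}

```text
time_s: 16.1
ee_pos: [436.0, 31.3, 223.4]
ee_rot: [180.0, 0.2, -4.7]
force: [-7.5, 1.8, 3.8]
gripper_width: 0.7
gripper_force: 3.9
```

```bash
python3 -c "from h import *;rep()"
```

```text
t 16.1 grinder [-95.4  -0.6] z 223.4 yawrel -0.0 toolxy [-95.4   0.7] F tool [-7.7 -1.2] [-7.5  1.8  3.8]
```

Call:
send_rows:
  motion:
    - {"tx": 0.001, "ty": 0, "tz": 0, "rx": 0, "ry": 0, "rz": 0, "gripper": 1}
    - {"tx": 0.001, "ty": 0, "tz": 0, "rx": 0, "ry": 0, "rz": 0, "gripper": 1}
    - {"tx": 0, "ty": 0, "tz": 0, "rx": 0, "ry": 0, "rz": 0, "gripper": 1}
    - {"tx": 0, "ty": 0, "tz": 0, "rx": 0, "ry": 0, "rz": 0, "gripper": 1}

```text
time_s: 16.6
ee_pos: [436.1, 31.3, 223.4]
ee_rot: [180.0, 0.4, -4.7]
force: [-10.4, 0.6, 6.1]
gripper_width: 0.6
gripper_force: 5.1
```

```bash
python3 -c "from h import *;rep()"
```

```text
t 16.6 grinder [-95.4  -0.6] z 223.4 yawrel -0.0 toolxy [-95.4   0.7] F tool [-10.4   0.3] [-10.4   0.6   6.1]
```

Call:
send_rows:
  motion:
    - {"tx": -0.01, "ty": 0, "tz": 0, "rx": 0, "ry": 0, "rz": 0, "gripper": 1}
    - {"tx": -0.04, "ty": 0, "tz": 0, "rx": 0, "ry": 0, "rz": 0, "gripper": 1}
    - {"tx": -0.04, "ty": 0, "tz": -0.08, "rx": 0, "ry": 0, "rz": 0, "gripper": 1}
    - {"tx": 0, "ty": 0.11, "tz": -0.04, "rx": 0, "ry": 0, "rz": 0, "gripper": 1}
    - {"tx": 0, "ty": 0.11, "tz": 0, "rx": 0, "ry": 0, "rz": 0, "gripper": 1}
    - {"tx": 0, "ty": 0.11, "tz": 0, "rx": 0, "ry": 0, "rz": 0, "gripper": 1}
    - {"tx": 0, "ty": 0.11, "tz": 0, "rx": 0, "ry": 0, "rz": 0, "gripper": 1}
    - {"tx": 0, "ty": 0.11, "tz": 0, "rx": 0, "ry": 0, "rz": 0, "gripper": 1}
    - {"tx": 0, "ty": 0, "tz": 0, "rx": 0, "ry": 0, "rz": 0, "gripper": 1}
    - {"tx": 0, "ty": 0, "tz": 0, "rx": 0, "ry": 0, "rz": 0, "gripper": 1}

```text
time_s: 17.85
ee_pos: [371.2, -238.7, 283.4]
ee_rot: [-180.0, -0.0, -4.7]
force: [-0.8, 1.0, 0.3]
gripper_width: 0.6
gripper_force: 0.0
```

```bash
python3 - <<'E'
from h import *
rep()
a=grab('top','top4.png')['frame'][175:305,235:345,::-1];b=grab('scene','scene4.png')['frame'][135:245,185:325,::-1]
o=np.zeros((546,800,3),np.uint8);o[:,:462]=cv2.resize(a,None,fx=4.2,fy=4.2,interpolation=2);o[:264,464:]=cv2.resize(b,(336,264),interpolation=2)
cv2.imwrite('pics/z4.png',o)
E
```

```text
t 17.85 grinder [-138.2 -274.9] z 283.4 yawrel -0.1 toolxy [-137.9  275.1] F tool [-0.8 -1. ] [-0.8  1.   0.3]
```

View pics/z4.png

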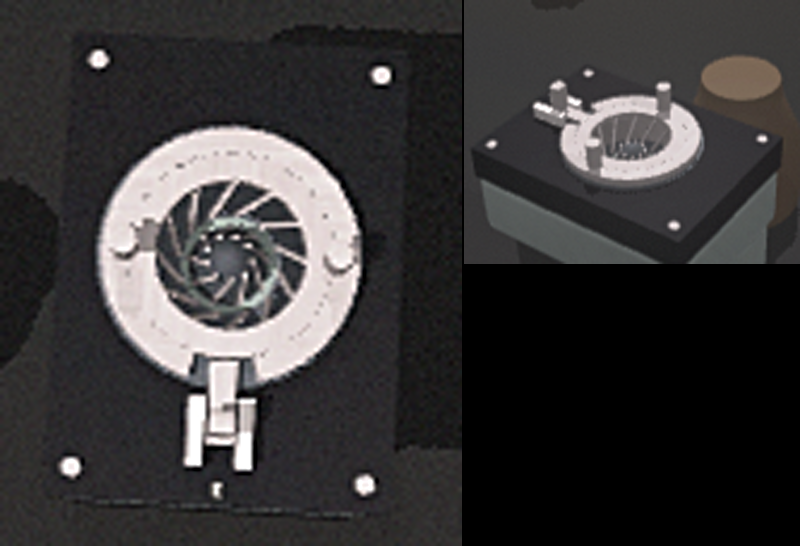

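The bolt tip at crop pixel (223,362) stands in the notch, which spans about 192 to 255. The latch is home and the arm is clear, so I'm handing in.

```bash
python3 -c "from h import *;print(env.job_done())"
```

```text
the job is handed in; nothing more can be done
None
```

The carrier was pushed round clockwise and held against the end of its track at about 12 N. The latch is fully home in the notch, nothing else was touched, and the job was handed in at about 18 s; no verdict came back.

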